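String washed bottle caps on a carrying rod

ROBOT

A 7-joint arm with a two-finger parallel gripper is mounted at the origin on the work surface. World frame = base frame: x ahead of the robot, y to its left, z up, the work surface at z = 0. Lengths are in m, angles in rad, forces in N, time in s.
With the tool pointing down it reaches from about 0.35 to 0.9 m from the base axis. Payload 8.1 kg.
Tool frame: the origin (TCP) lies at the very end of the fingers, on their centre line; the grasp point (between the pads) lies 19 mm behind it (arm.grasp_offset is the distance from the TCP to the grasp point, in m); z points along the fingers, y is the direction in which the jaws open and shut (so a half turn about z gives the same grasp; the last joint's range is limited). The gripper opens to 92 mm and grips with 3 to 60 N. Pads are 19 mm wide; open, the fingers measure 130 mm over their backs; the gripper's body (75 mm by 190 mm) begins 47 mm behind the grasp point.
Start: joints at [-1.237, 0.434, 0.025, 1.573, -0.012, 1.134, -0.075], TCP at [0.264, 0.566, 0.197] pointing down, gripper open.
Joint ranges: [-2.62, 2.62], [-0.44, 2.09], [-1.27, 1.32], [0.08, 2.57], [-1.32, 4.46], [0.12, 2], [-2.74, 2.74]. Speed limits (rad/s): [2.22, 2.22, 3.01, 3.01, 3.14, 3.14, 3.14].

INTERFACE

Orientations are given as a rotation vector (axis times angle).
In Python, from cell import arm, eyes, workorder gives the robot as it stands.
- The arm moves only by the shell command python3 -m inch 'ROWS' [FORCE]. ROWS is JSON, a list that holds one entry, the list of rows, each a list of 5 numbers: the closure, from 0 (fully open) to 1 (shut), then the shift along the tool's x, y, z in mm, then the turn about the tool's z in degrees. A call has 1 to 12 rows; each row shifts and turns the pose as measured when the row begins, along the tool's axes as they then stand; what a row does not reach is not made up. A row lasts 1/10 s, in which the tool goes at most 50 mm and 8.59 degrees, less where a joint would pass 70% of its speed; a pose out of reach is approached as far as the arm can. A call with a gripper value outside its range is refused whole. The fingers move at their own pace and stop on an object; FORCE is the grip in N (left out, the last holds). Time passes only in rows, so rows that do not move let the fingers close. It gives the time, the measured TCP pose, the force and the opening at its end, in the units of the state.
- arm.observe(): the state, without advancing time (a new reading comes with each control period).
- eyes.get_image(name): name is "scene" or "top" or "wrist"; returns a dict with "frame" (384x512x3 uint8, blue, green, red), "intrinsics" (3x3 intrinsics, pixels), "k1" (the pictures are not rectified: a ray, as slopes to the right and down, at radius r is drawn at 1 + k1 r^2 times it, then the intrinsics apply), "rvec" (rotation vector, rad) and "tvec" (3), from world to camera coordinates, as OpenCV has them; the wrist camera has in their place "T_tool_cam" (4x4, takes a point from camera to tool coordinates, whose origin is the TCP and whose axes are the flange's). Camera axes: x right, y down, z forward; pixel columns grow to the right and rows downward; lengths in m; the calibration is good to about 2 mm. A picture is of the moment at which its call begins: read the wrist's pose just before it. There is no depth.
- workorder.sign_off(): hands the job in, once; it reports no verdict.
The state is a dict: "clock": time; "joints": joint angles; "dq": joint speeds; "joint_efforts": joint torques, N m; "position": TCP position; "ee_rot": TCP orientation; "force": force on the tool from outside, world axes, zero at the start; "ft_torque": the same for the moment, N m; "width": opening from 0.0 (shut) to 1.0 (fully open).
Only numpy, scipy, OpenCV 4.12 (cv2) and the standard library are available. Lean on these libraries where they do the work, as an engineer would, in place of code of your own. Each camera call takes 0.05 s, during which the arm holds its last target.

TASK

Take the carrying rod from its white stand, thread its prong through both blue ring caps where they stand in their wire rack, and lift the two off together. Then lay the rod, with both caps hanging on the prong, back in the two V forks of its stand and let go.

Things in the scene. Friction and masses are not known exactly. Their poses are not given: they have to be found in the camera images.
- rod: Carrying rod, 0.26 kg, level. Origin: bar's axis, middle of black grip; x to the tip, z up. Flat grip to hold from above: x -25 to 25 mm, 14 wide in y, z -14 to 8. Steel bar 8 thick; disc 32 dia. at x 55 to 60, then bare prong to black ball 14 dia. at x 165 (rod ends at 172). Behind: weight 26 dia., x -74 to -56. Balances near the grip; stays level in the stand with both caps on.
- stand: White fixed stand. Origin: centre of underside, on the table; x as the prong points at the start, z up. Base 130 x 90 x 10 mm. Two V forks (6 thick, 45 degree sides, mouth 45 wide, tips 102 high) at x -40 and 40 carry the bar either side of the grip: bar axis 85 up, rod origin over stand origin, about 12 play along x. The prong overhangs the +x side freely.
- cap_blue_1: Blue open-top bottle cap, nearer the stand: ring 54 mm outside, hole 36, 26 long, 22 g, on edge with its hole level. Origin: centre of the hole, halfway along; x is the hole's axis. Hole axis 65 above the table. Stands in a fixed wire rack (base 116 x 84, long side along the hole axis; wires up to 44 high, 20 below the hole axis); its end towards the stand is open.
- cap_blue_2: The second blue cap, same shape and axes, in the same rack and line of holes, farther from the stand: centres about 40 mm apart, 14 gap between the caps. A like rack with two orange caps stands parallel within some 30 degrees, 110 to 210 mm away, nearer the robot or farther.
Mind the look-alikes: they are no part of the job. What is shaped like the cap_blue_1 but green is not meant.

How it is judged:
On the way, in this order (a step that is already met when the one before it is completed fails the run):
1. the held rod's prong is through both blue caps while they still stand in the rack (x of cap_blue_1 in the frame of rod between 0.06 and 0.16 m and y of cap_blue_1 in the frame of rod between -0.022 and 0.022 m and z of cap_blue_1 in the frame of rod between -0.022 and 0.022 m and x of cap_blue_2 in the frame of rod between 0.06 and 0.16 m and y of cap_blue_2 in the frame of rod between -0.022 and 0.022 m and z of cap_blue_2 in the frame of rod between -0.022 and 0.022 m and distance of each of cap_blue_1, cap_blue_2 from where it was at the start of the episode below 0.03 m and contact force between the fingers and rod above 1 N), for 0.1 s.
2. both blue caps hang on the held prong, lifted at least 15 mm out of the rack (x of cap_blue_1 in the frame of rod between 0.06 and 0.16 m and y of cap_blue_1 in the frame of rod between -0.022 and 0.022 m and z of cap_blue_1 in the frame of rod between -0.022 and 0.022 m and x of cap_blue_2 in the frame of rod between 0.06 and 0.16 m and y of cap_blue_2 in the frame of rod between -0.022 and 0.022 m and z of cap_blue_2 in the frame of rod between -0.022 and 0.022 m and height (world z) of each of cap_blue_1, cap_blue_2 above 0.08 m and contact force between the fingers and rod above 1 N), for 0.2 s.
At the end, for the whole second after the job is handed in: The rod lies at rest in both forks (origin within 20 mm along, 12 mm across and in height of its place 85 mm over the stand's origin; within 10 degrees of its x); both blue caps hang at rest on the prong, 60 to 160 mm along the rod and within 22 mm of its axis in y and z (x of cap_blue_1 in the frame of rod between 0.06 and 0.16 m and y of cap_blue_1 in the frame of rod between -0.022 and 0.022 m and z of cap_blue_1 in the frame of rod between -0.022 and 0.022 m and x of cap_blue_2 in the frame of rod between 0.06 and 0.16 m and y of cap_blue_2 in the frame of rod between -0.022 and 0.022 m and z of cap_blue_2 in the frame of rod between -0.022 and 0.022 m and x of rod in the frame of stand between -0.02 and 0.02 m and y of rod in the frame of stand between -0.012 and 0.012 m and z of rod in the frame of stand between 0.073 and 0.097 m and angle between the x axis of rod and the x axis of stand, either way round below 0.17 rad and linear speed of each of rod, cap_blue_1, cap_blue_2 below 0.03 m/s); the robot touches nothing.
It also fails if it takes over 61 s, if anything falls off the work surface, if the arm or the gripper's body presses on something with over 40 N, if the wrist force passes 120 N, or if a joint passes its speed limit or range.

## Working session

There is one attempt and no reset: what is moved stays moved. The work goes in short steps, Python scripts to look and compute and a shell command to move; the robot and the scene stay as the last step left them, time stands still between calls to the robot, and variables do not carry over. Pictures are saved under pics/ and viewed, and the job is handed in when it is done.

```bash
ls; mkdir -p pics; cat > h.py <<'E'
import numpy as np,cv2
from cell import arm,eyes,workorder
from scipy.spatial.transform import Rotation as R
def snap(n,f):
    s=arm.observe(); d=eyes.get_image(n); d['s']=s
    cv2.imwrite('pics/'+f+'.png',d['frame']); 
    import pickle; pickle.dump({k:v for k,v in d.items()},open('pics/'+f+'.pkl','wb')); return d
def cam(d):
    if 'T_tool_cam' in d:
        T=np.eye(4);T[:3,:3]=R.from_rotvec(d['s']['ee_rot']).as_matrix();T[:3,3]=d['s']['position']
        T=T@np.array(d['T_tool_cam']); return T[:3,:3],T[:3,3]
    A=R.from_rotvec(np.ravel(d['rvec'])).as_matrix(); return A.T,-A.T@np.ravel(d['tvec'])
def ray(d,uv):
    K=np.array(d['intrinsics']);p=np.linalg.inv(K)@[uv[0],uv[1],1];p=p[:2]
    q=p.copy()
    for _ in range(30): q=p/(1+d['k1']*(q@q))
    A,c=cam(d);v=A@[q[0],q[1],1];return c,v/np.linalg.norm(v)
def onz(d,uv,z):
    c,v=ray(d,uv);return c+v*(z-c[2])/v[2]
def tri(l):
    M=np.zeros((3,3));b=np.zeros(3);rs=[ray(d,u) for d,u in l]
    for c,v in rs: P=np.eye(3)-np.outer(v,v);M+=P;b+=P@c
    x=np.linalg.solve(M,b);return x,[np.linalg.norm(np.cross(x-c,v)) for c,v in rs]
def proj(d,X):
    A,c=cam(d);q=A.T@(np.array(X)-c);q=q[:2]/q[2];q=q*(1+d['k1']*(q@q));K=np.array(d['intrinsics']);return (K@[q[0],q[1],1])[:2]
def load(f):
    import pickle;return pickle.load(open('pics/'+f+'.pkl','rb'))
np.set_printoptions(precision=4,suppress=True)
E
python3 - <<'E'
from h import *
for n in('scene','top','wrist'):
    d=snap(n,n+'0');print(n,d['k1'],cam(d))
print(d['s'])
E
```

```text
pics
scene 0.06754426895221013 (array([[ 0.7032,  0.5264, -0.4779],
       [ 0.711 , -0.5117,  0.4824],
       [ 0.0094, -0.679 , -0.7341]]), array([ 0.9669, -0.4727,  0.7785]))
top -0.1567488267858523 (array([[-0.0205, -0.9878,  0.1542],
       [-0.9996,  0.0176, -0.02  ],
       [ 0.017 , -0.1545, -0.9878]]), array([ 0.3754, -0.0134,  0.9997]))
wrist -0.02760556240171495 (array([[ 0.4227,  0.8734,  0.2418],
       [ 0.9063, -0.4071, -0.1137],
       [-0.0009,  0.2672, -0.9637]]), array([0.1976, 0.5966, 0.3831]))
{'clock': 0.1, 'joints': array([-1.2366,  0.4351,  0.025 ,  1.574 , -0.0116,  1.134 , -0.0751]), 'dq': array([ 0.0002, -0.0021, -0.0007, -0.003 ,  0.0003,  0.0012,  0.0018]), 'joint_efforts': array([  0.0036, -66.9119,   0.9883, -31.5133,  -0.0604,   0.0375,
         0.    ]), 'position': array([0.2642, 0.5658, 0.196 ]), 'ee_rot': array([-0.6807, -3.0668,  0.0022]), 'force': array([-0.4844, -0.0372, -0.0758]), 'ft_torque': array([-0.0616,  0.0143,  0.0586]), 'width': 0.9979594183703232}
```

View pics/scene0.png

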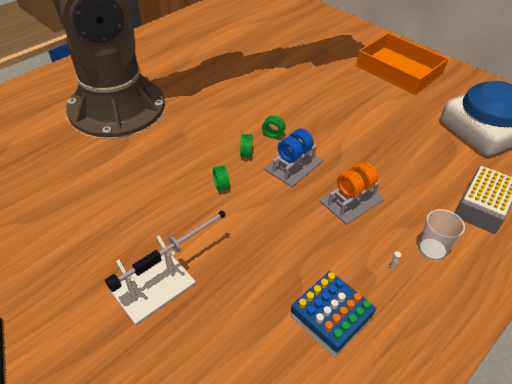

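View pics/top0.png

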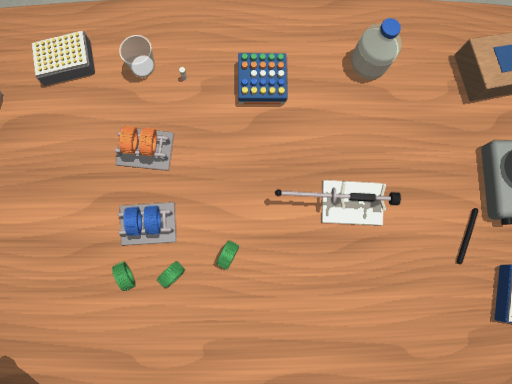

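View pics/wrist0.png

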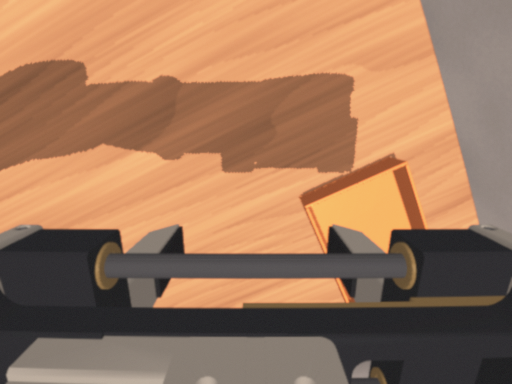

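The scene view shows the rod on its stand, with its ball at (222,214), grip at about (147,262) and weight at (114,282). The blue caps are at about (295,146). In the top view the ball is at (278,193), the weight at (396,198) and the blue caps at (131,221) and (152,219). I'll zoom in to measure.

```bash
python3 - <<'E'
from h import *
def z(f,x,y,w,h,k,o):
    im=load(f)['frame'][y:y+h,x:x+w];cv2.imwrite('pics/'+o+'.png',cv2.resize(im,None,fx=k,fy=k,interpolation=cv2.INTER_CUBIC))
z('top0',265,170,145,65,5,'z1');z('top0',105,190,85,65,8,'z2');z('scene0',95,200,145,120,5,'z3');z('scene0',255,120,80,70,8,'z4')
E
```

```text
(no output)
```

View pics/z1.png

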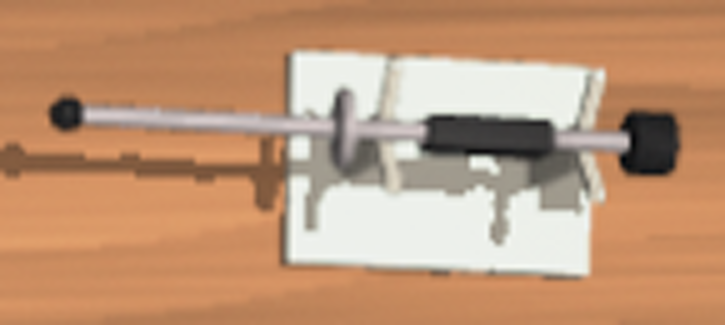

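View pics/z2.png

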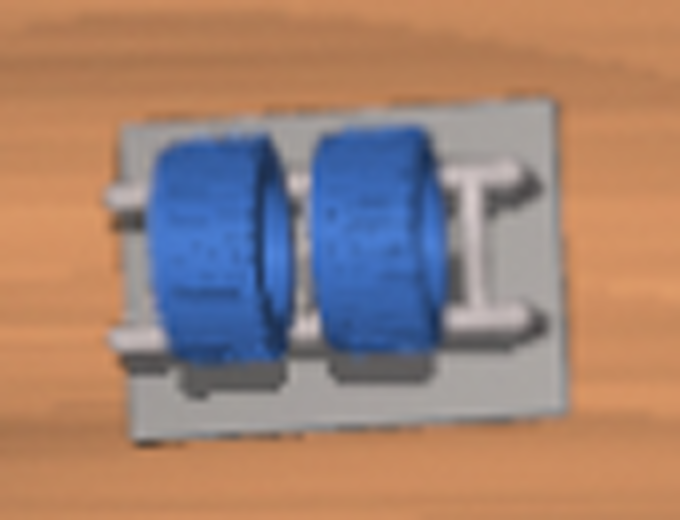

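View pics/z3.png

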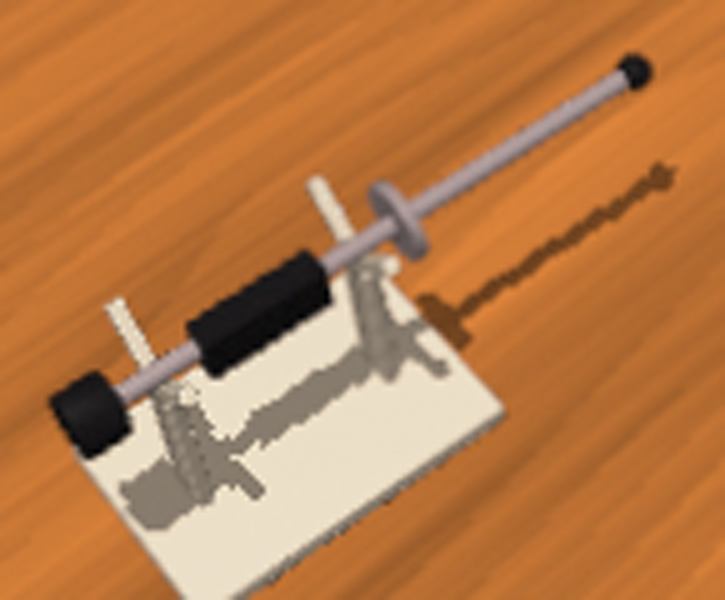

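View pics/z4.png

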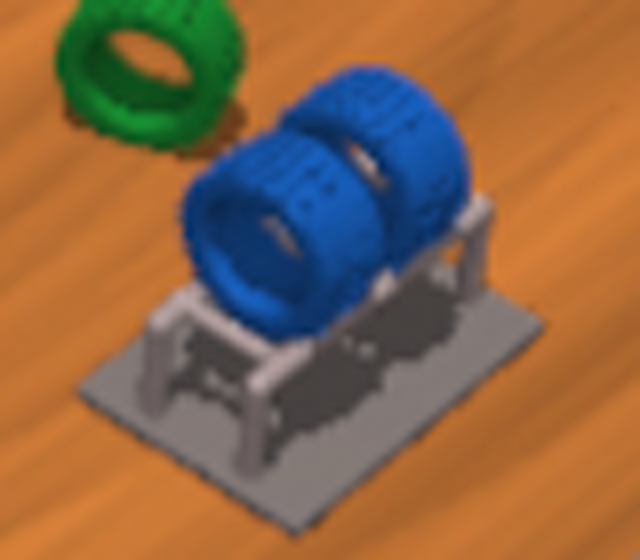

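```bash
cat > m1.py <<'E'
from h import *
t=load('top0');s=load('scene0')
def u(x0,y0,k,X,Y): return ((X+.5)/k-.5+x0,(Y+.5)/k-.5+y0)
T1=lambda X,Y:u(265,170,5,X,Y);T2=lambda X,Y:u(105,190,8,X,Y)
S3=lambda X,Y:u(95,200,5,X,Y);S4=lambda X,Y:u(255,120,8,X,Y)
for n,a,b in [('ball',T1(66,113),S3(634,71)),('disc',T1(344,127),S3(400,219)),('weight',T1(650,144),S3(91,413)),('grip',T1(488,135),S3(260,313)),
 ('base NE',T1(284,265),S3(503,410)),]:
    print(n,*tri([(t,a),(s,b)]))
print('base z=.01');B=[onz(t,T1(*p),.01) for p in[(288,52),(604,68),(588,275),(284,265)]];print(np.array(B),np.mean(B,0))
print('rack');B=[onz(t,T2(*p),.004) for p in[(122,125),(555,100),(568,412),(133,440)]];print(np.array(B),np.mean(B,0))
print([np.linalg.norm(B[i]-B[i-1]) for i in range(4)])
e=(B[1]+B[2]-B[0]-B[3]);print(np.degrees(np.arctan2(e[1],e[0])))
for a,b in [((555,100),(80,392)),((568,412),(297,535)),((133,440),(545,325))]:
    print(tri([(t,T2(*a)),(s,S4(*b))]), onz(s,S4(*b),.004))
# caps in top: hsv mask blue
for d in (t,s):
    h=cv2.cvtColor(d['frame'],cv2.COLOR_BGR2HSV);m=cv2.inRange(h,(100,120,60),(125,255,255))
    n,_,st,c=cv2.connectedComponentsWithStats(m)
    for i in range(1,n):
        if st[i,4]>60:print(st[i],c[i])
E
python3 m1.py
```

```text
ball [ 0.5213 -0.0982  0.09  ] [np.float64(0.0007689725408153463), np.float64(0.0007689725408152873)]
disc [ 0.5142 -0.2052  0.0908] [np.float64(7.481151184719856e-05), np.float64(7.481151184723503e-05)]
weight [ 0.5053 -0.327   0.0902] [np.float64(0.00038599061932394896), np.float64(0.000385990619324047)]
grip [ 0.5103 -0.263   0.0876] [np.float64(0.0005066469377423313), np.float64(0.0005066469377422164)]
base NE [ 0.4936 -0.1899 -0.0759] [np.float64(0.025673811165101933), np.float64(0.025673811165101916)]
base z=.01
[[ 0.559  -0.1998  0.01  ]
 [ 0.55   -0.3362  0.01  ]
 [ 0.4618 -0.3235  0.01  ]
 [ 0.469  -0.1941  0.01  ]] [ 0.51   -0.2634  0.01  ]
rack
[[0.5139 0.2269 0.004 ]
 [0.5185 0.1124 0.004 ]
 [0.437  0.1091 0.004 ]
 [0.4312 0.2228 0.004 ]] [0.4752 0.1678 0.004 ]
[np.float64(0.08273279481832402), np.float64(0.11458076807078187), np.float64(0.08161702166304277), np.float64(0.11386966902779985)]
-87.38593518723867
(array([0.4929, 0.0832, 0.0731]), [np.float64(0.025376697088290465), np.float64(0.025376697088290483)]) [0.4335 0.1119 0.004 ]
(array([ 0.4614,  0.1378, -0.0578]), [np.float64(0.029272863749356195), np.float64(0.029272863749356216)]) [0.5156 0.1145 0.004 ]
(array([ 0.4563,  0.259 , -0.0561]), [np.float64(0.030204250780298952), np.float64(0.030204250780298973)]) [0.5095 0.2305 0.004 ]
[381  18  19  21 294] [389.9796  27.9252]
[494  45  18  27 351] [504.359   57.0256]
[ 239   54   48   47 1273] [260.8735  80.2239]
[124 207  18  28 431] [132.3155 221.0046]
[144 206  17  28 424] [151.8514 219.8208]
[495 265  17  57 667] [503.0705 292.6837]
[ 49  44  21  17 211] [59.1564 52.4123]
[ 463   82   49   45 1783] [490.5435 103.0892]
[278 129  35  34 760] [295.1737 145.0526]
[ 291  277   84   75 2102] [331.1189 313.1713]
```

```bash
python3 - <<'E'
from h import *
d=load('wrist0');print(np.array(d['T_tool_cam']));M=R.from_rotvec(d['s']['ee_rot']).as_matrix();print(M)
t=load('top0')
h=cv2.cvtColor(t['frame'],cv2.COLOR_BGR2HSV);m=cv2.inRange(h,(50,100,40),(80,255,255))
n,_,st,c=cv2.connectedComponentsWithStats(m)
for i in range(1,n):
    if st[i,4]>60:print(c[i],onz(t,c[i],.03),onz(t,(st[i,0],st[i,1]),.027),onz(t,(st[i,0]+st[i,2],st[i,1]+st[i,3]),.027))
s=load('scene0')
print(tri([(t,(142,220.4)),(s,(295.2,145))]))
def go(p,T): print(np.round(M.T@(np.array(p)-d['s']['position'])*1000,0))
go([.47,.03,.25],0); go([.51,-.263,.2],0)
E
```

```text
[[ 0.0004 -0.9637 -0.2671  0.0734]
 [ 1.      0.0002  0.0006 -0.0005]
 [-0.0005 -0.2671  0.9637 -0.187 ]
 [ 0.      0.      0.      1.    ]]
[[-0.9061  0.4231 -0.0005]
 [ 0.4231  0.9061 -0.0013]
 [-0.0001 -0.0014 -1.    ]]
[227.072  254.5331] [0.4066 0.0025 0.03  ] [0.4343 0.0224 0.027 ] [ 0.3773 -0.0209  0.027 ]
[123.1325 276.1663] [0.3662 0.2122 0.03  ] [0.3948 0.2339 0.027 ] [0.3364 0.1886 0.027 ]
[170.3883 274.4282] [0.3687 0.1166 0.03  ] [0.3939 0.144  0.027 ] [0.3413 0.0898 0.027 ]
(array([0.4738, 0.1664, 0.0688]), [np.float64(0.0005581645600797391), np.float64(0.0005581645600797076)])
[-413. -399.  -53.]
[-573. -647.   -3.]
```

```bash
python3 -m inch '[[[0,0,0,-5,8.5],[0,0,0,-5,8.5],[0,0,0,-5,8.5],[0,0,0,-5,8.5],[0,0,0,-5,8.5],[0,0,0,-5,8.5],[0,0,0,-5,8.5],[0,0,0,-5,8.5]]]'; cat > to.py <<'E'
import sys
from h import *
s=arm.observe();M=R.from_rotvec(s['ee_rot']).as_matrix();p=s['position']
hd=np.degrees(np.arctan2(M[1,0],M[0,0]))
print('pos',p,'heading',hd,'tilt',M[:,2],'F',s['force'],'w',s['width']*92,'t',s['clock'],'j',s['joints'])
if len(sys.argv)>3:
    print('shift mm',M.T@(np.array([float(a) for a in sys.argv[1:4]])-p)*1000)
if len(sys.argv)>4: print('turn',hd-float(sys.argv[4]))
E
python3 to.py .47 .10 .24 92
```

```text
clock: 0.95
position: [0.2634, 0.5635, 0.2338]
ee_rot: [2.295, 2.14, -0.013]
force: [-0.2, 0.2, -0.9]
width: 0.999
pos [0.2634 0.5635 0.2338] heading 86.00994102846514 tilt [-0.0035 -0.008  -1.    ] F [-0.1708  0.1835 -0.8552] w 91.92770909483136 t 0.95 j [-1.4221  0.4135  0.2976  1.5357 -0.1257  1.22   -1.1736]
shift mm [-448.0613  238.3748   -3.2229]
turn -5.990058971534864
```

```bash
python3 -m inch '[[[0,-44,24,-1,-1],[0,-44,24,-1,-1],[0,-44,24,-1,-1],[0,-44,24,-1,-1],[0,-44,24,-1,-1],[0,-44,24,-1,-1],[0,-44,24,0,0],[0,-44,24,0,0],[0,-44,24,0,0],[0,-44,24,0,0],[0,0,0,0,0],[0,0,0,0,0]]]'; python3 to.py .47 .10 .24 92; python3 -c "
from h import *
d=snap('wrist','w1');print(arm.observe()['dq'])"
```

```text
clock: 2.15
position: [0.4999, 0.1192, 0.2402]
ee_rot: [2.18, 2.259, -0.014]
force: [-0.3, 0.3, -0.7]
width: 0.998
pos [0.4999 0.1192 0.2402] heading 92.03893239632501 tilt [-0.0041 -0.0084 -1.    ] F [-0.2759  0.2867 -0.7075] w 91.8291576617865 t 2.15 j [-0.7637  0.227   0.5212  1.8018 -0.1153  1.1508 -0.1703]
shift mm [-18.0987 -30.5614   0.4938]
turn 0.03893239632500922
[-0.0269 -0.0065 -0.0131  0.0029  0.0012  0.0009 -0.0087]
```

View pics/w1.png

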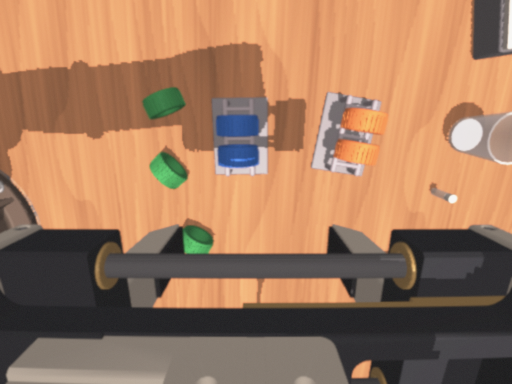

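Blue caps are at (238,125) and (239,155), with the orange look-alikes to the right. I'll take a second, closer wrist view for triangulation.

```bash
python3 -m inch '[[[0,-20,-13,38,0],[0,-20,-13,38,0],[0,0,0,0,0],[0,0,0,0,0]]]'; python3 to.py; python3 -c "
from h import *
d=snap('wrist','w2')
for f in('w1','w2'):
    d=load(f);h=cv2.cvtColor(d['frame'],cv2.COLOR_BGR2HSV);m=cv2.inRange(h,(105,120,40),(125,255,255))
    n,_,st,c=cv2.connectedComponentsWithStats(m)
    for i in range(1,n):
        if st[i,4]>60:print(f,st[i],c[i])
"
```

```text
clock: 2.6
position: [0.4735, 0.0823, 0.1629]
ee_rot: [2.169, 2.269, -0.01]
force: [0.3, 0.1, 0.3]
width: 0.999
pos [0.4735 0.0823 0.1629] heading 92.56464844782478 tilt [-0.0026 -0.0066 -1.    ] F [0.3338 0.0757 0.2719] w 91.8661212479217 t 2.6 j [-0.7092  0.2478  0.5176  1.9882 -0.1429  0.9457 -0.0757]
w1 [217 115  41  21 823] [236.8469 125.1871]
w1 [219 145  39  22 810] [237.7914 155.3877]
w2 [ 233   72   55   32 1640] [259.6451  87.7683]
w2 [ 234  117   53   27 1364] [259.706  129.6254]
```

View pics/w2.png

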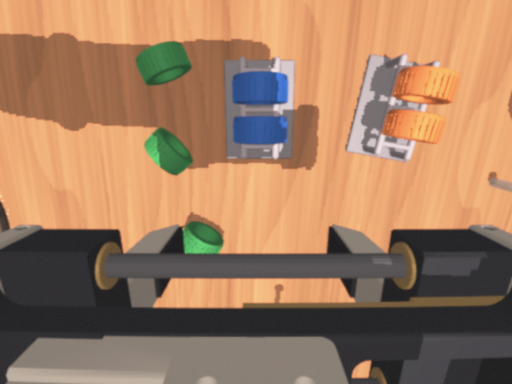

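```bash
python3 - <<'E'
from h import *
a,b,t,s=[load(f) for f in('w1','w2','top0','scene0')]
# widest rows: mid of left/right extents
for d,rects in((a,[(217,115,41,21),(219,145,39,22)]),(b,[(233,72,55,32),(234,117,53,27)])):
    for r in rects:
        L=(r[0]-.5,r[1]+r[3]/2);Rr=(r[0]+r[2]-.5,r[1]+r[3]/2);c=((L[0]+Rr[0])/2,L[1])
        l,q=onz(d,L,.065),onz(d,Rr,.065);print(onz(d,c,.065),np.linalg.norm(l-q))
print('centroid tri')
print(tri([(a,(236.85,125.2)),(b,(259.6,87.8))]),tri([(a,(237.8,155.4)),(b,(259.7,129.6))]))
print('all',tri([(a,(237.3,140.3)),(b,(259.7,108.7)),(t,(142,220.4))]))
# rack corners in w2
B=[onz(b,p,.004) for p in [(224.5,60),(294,60),(292.5,157.5),(227,158.5)]];print(np.array(B),np.mean(B,0));e=B[0]+B[1]-B[2]-B[3];print(np.degrees(np.arctan2(e[1],e[0])))
print(np.linalg.norm(B[0]-B[1]),np.linalg.norm(B[0]-B[3]))
c=np.zeros((150*4,110*4,3),np.uint8);cv2.imwrite('pics/z5.png',cv2.resize(b['frame'][45:175,205:315],None,fx=5,fy=5,interpolation=cv2.INTER_CUBIC))
E
```

```text
[0.4716 0.1862 0.065 ] 0.05342513088727335
[0.4737 0.1466 0.065 ] 0.052326614023525925
[0.4718 0.1877 0.065 ] 0.05444953007464202
[0.4738 0.1468 0.065 ] 0.054524054431469154
centroid tri
(array([0.4716, 0.1869, 0.0722]), [np.float64(0.00035615863452065333), np.float64(0.00035615863452077715)]) (array([0.4735, 0.1477, 0.0666]), [np.float64(4.854292445295115e-05), np.float64(4.8542924452799376e-05)])
all (array([0.4731, 0.1674, 0.0696]), [np.float64(0.0004314330721598456), np.float64(0.0008507622930884012), np.float64(0.0012765843620037261)])
[[0.4292 0.2237 0.004 ]
 [0.5107 0.2274 0.004 ]
 [0.5181 0.1132 0.004 ]
 [0.4343 0.1081 0.004 ]] [0.4731 0.1681 0.004 ]
93.11802008850364
0.0816055982657813 0.11577813296084283
```

View pics/z5.png

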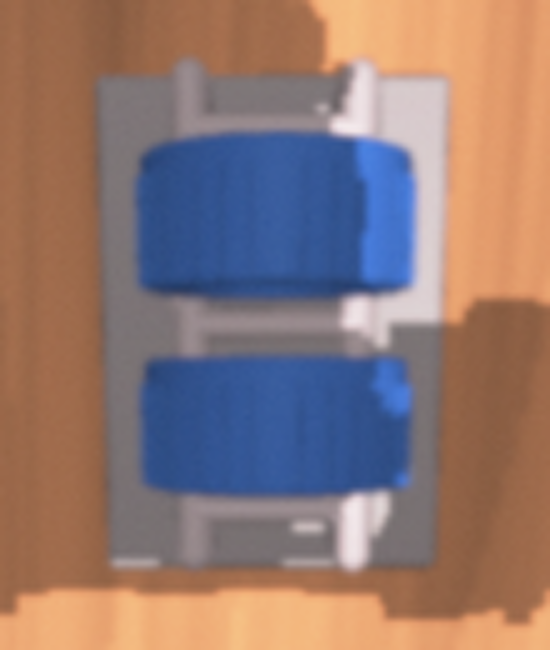

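Both views agree with the sizes: caps at about (0.4737,0.147) and (0.4717,0.187), axis heading about 92.8°, hole axis about 66–70 mm up. Next I'll go to the rod.

```bash
python3 to.py .51 -.33 .21 86
```

```text
pos [0.4732 0.0823 0.1628] heading 92.58377691860247 tilt [-0.0032 -0.0068 -1.    ] F [-0.2936 -0.1646 -0.1541] w 92.02721945269111 t 2.65 j [-0.7094  0.2478  0.5176  1.9883 -0.1428  0.9462 -0.0755]
shift mm [-413.853    17.9858  -44.4998]
turn 6.583776918602467
```

```bash
python3 -m inch '[[[0,-30,4,-10,1],[0,-42,4,-10,1],[0,-42,4,-10,1],[0,-42,4,-10,1],[0,-42,4,-5,1],[0,-42,3,0,1],[0,-42,2,0,1],[0,-42,1,0,0],[0,-42,1,0,0],[0,-42,1,0,0],[0,0,0,0,0],[0,0,0,0,0]]]'; python3 to.py .51 -.33 .21 86; python3 -c "
from h import *
d=snap('wrist','w3')"
```

```text
clock: 3.85
position: [0.513, -0.3257, 0.2261]
ee_rot: [2.258, 2.154, 0.013]
force: [0.2, 0.7, -0.4]
width: 0.996
pos [ 0.513  -0.3257  0.2261] heading 87.30830749387184 tilt [ 0.0209 -0.0094 -0.9997] F [ 0.2149  0.6893 -0.4367] w 91.67401976951342 t 3.85 j [ 0.0078  0.4155  0.6803  1.6378 -0.2854  1.1655  0.7075]
shift mm [-4.2823 -3.1812 16.0617]
turn 1.3083074938718369
```

View pics/w3.png

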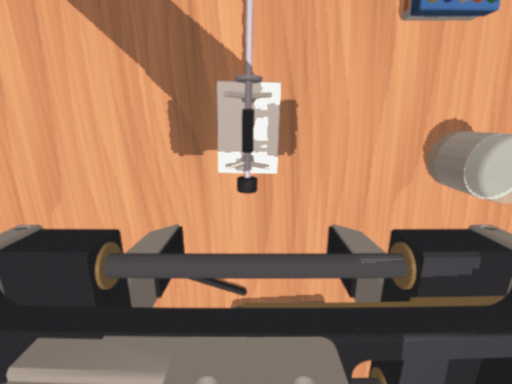

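```bash
python3 - <<'E'
from h import *
b=load('w3');cv2.imwrite('pics/z6.png',cv2.resize(b['frame'][65:200,195:305],None,fx=4.4,fy=4.4,interpolation=cv2.INTER_CUBIC))
E
python3 to.py
```

```text
pos [ 0.5128 -0.326   0.2263] heading 87.30618696842143 tilt [ 0.021  -0.0101 -0.9997] F [ 0.4722 -0.3229  0.5759] w 92.22696941398375 t 3.9 j [ 0.0073  0.415   0.681   1.6382 -0.2848  1.1651  0.7075]
```

View pics/z6.png

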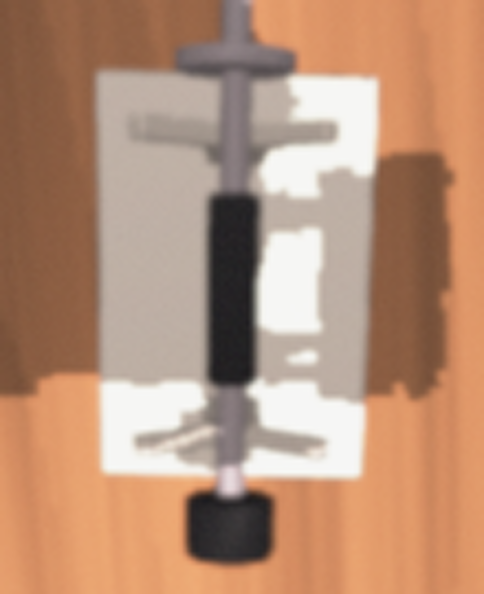

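```bash
python3 - <<'E'
from h import *
b=load('w3');t=load('top0');s=load('scene0')
Z=lambda X,Y:((X+.5)/4.4-.5+195,(Y+.5)/4.4-.5+65)
u=lambda x0,y0,X,Y: ((X+.5)/5-.5+x0,(Y+.5)/5-.5+y0)
g1,g2=onz(b,Z(234,198),.093),onz(b,Z(232.5,383),.093);print('grip',g1,g2,(g1+g2)/2,np.linalg.norm(g1-g2))
B=[onz(b,Z(*p),.01) for p in[(97,72),(378,80),(361,475),(104,473)]];print(np.array(B),np.mean(B,0));e=B[0]+B[1]-B[2]-B[3];print(np.degrees(np.arctan2(e[1],e[0])))
d,w=onz(b,Z(235,62),.085),onz(b,Z(230,527),.085);print('disc',d,'w',w,np.degrees(np.arctan2(*(d-w)[1::-1])))
print(tri([(b,Z(235,62)),(t,u(265,170,344,127)),(s,u(95,200,400,219))]))
print(tri([(b,Z(230,527)),(t,u(265,170,650,144)),(s,u(95,200,91,413))]))
print(tri([(b,Z(233,290)),(t,u(265,170,488,135)),(s,u(95,200,260,313))]))
E
python3 to.py .5095 -.263 .14 86.5
```

```text
grip [ 0.51   -0.2395  0.093 ] [ 0.5071 -0.2868  0.093 ] [ 0.5086 -0.2632  0.093 ] 0.04734268933602734
[[ 0.4687 -0.1962  0.01  ]
 [ 0.5574 -0.2025  0.01  ]
 [ 0.5488 -0.3294  0.01  ]
 [ 0.4604 -0.3243  0.01  ]] [ 0.5088 -0.2631  0.01  ]
86.19420789699045
disc [ 0.512  -0.2058  0.085 ] w [ 0.5041 -0.3281  0.085 ] 86.28214982239699
(array([ 0.5133, -0.2056,  0.0899]), [np.float64(0.0016366602669743028), np.float64(0.0010668488403137138), np.float64(0.0007154167562759128)])
(array([ 0.5048, -0.327 ,  0.0899]), [np.float64(0.0006298371769892084), np.float64(0.0007099598752788388), np.float64(0.00024481194075765835)])
(array([ 0.5096, -0.2629,  0.0871]), [np.float64(0.0010841184136800134), np.float64(0.0010948973910266087), np.float64(0.000337576112150857)])
pos [ 0.5128 -0.326   0.2263] heading 87.30618696842143 tilt [ 0.021  -0.0101 -0.9997] F [ 0.4722 -0.3229  0.5759] w 92.22696941398375 t 3.9 j [ 0.0073  0.415   0.681   1.6382 -0.2848  1.1651  0.7075]
shift mm [63.5407 -8.1264 85.5379]
turn 0.8061869684214287
```

```bash
python3 -m inch '[[[0,16,-2,22,1],[0,16,-2,22,0],[0,16,-2,22,0],[0,16,-2,20,0],[0,0,0,0,0],[0,0,0,0,0]]]' ; python3 to.py .509 -.263 .14 86.2
```

```text
clock: 4.5
position: [0.5171, -0.2512, 0.141]
ee_rot: [2.257, 2.147, 0.022]
force: [0.5, -0.3, -0.5]
width: 0.997
pos [ 0.5171 -0.2512  0.141 ] heading 87.13352625208375 tilt [ 0.0283 -0.009  -0.9996] F [ 0.4763 -0.2858 -0.4916] w 91.75859557768787 t 4.5 j [-0.0998  0.4348  0.641   1.8352 -0.3228  0.9451  0.6309]
shift mm [-12.1367  -7.5774   0.8763]
turn 0.9335262520837517
```

```bash
python3 -m inch '[[[0,-6,-4,5,1],[0,-6,-3,5,0],[0,0,0,10,0],[0,0,0,10,0],[0,0,0,0,0],[0,0,0,0,0]]]' ; python3 to.py .509 -.263 .062 86.2
```

```text
clock: 5.1
position: [0.5113, -0.2678, 0.1117]
ee_rot: [2.276, 2.119, 0.025]
force: [-0.8, -1.3, 0.5]
width: 1.0
pos [ 0.5113 -0.2678  0.1117] heading 85.89866853197512 tilt [ 0.033  -0.012  -0.9994] F [-0.8401 -1.2649  0.4942] w 92.03250874989061 t 5.1 j [-0.0538  0.4709  0.6248  1.8664 -0.3591  0.8801  0.6711]
shift mm [ 5.1183 -4.3488 49.4871]
turn -0.301331468024884
```

```bash
python3 -m inch '[[[0,2,-2,15,0],[0,2,-1,16,0],[0,1,-1,16,0],[0,0,0,0,0]]]' ; python3 to.py .509 -.263 .062 86.2;python3 -c "
from h import *
snap('wrist','w4');snap('scene','s4')"
```

```text
clock: 5.5
position: [0.5103, -0.2635, 0.064]
ee_rot: [2.275, 2.118, 0.026]
force: [0.1, 0.1, 0.1]
width: 1.001
pos [ 0.5103 -0.2635  0.064 ] heading 85.9008074107179 tilt [ 0.0348 -0.0126 -0.9993] F [0.0993 0.1113 0.079 ] w 92.05844107772366 t 5.5 j [-0.0265  0.5264  0.5819  1.9182 -0.4125  0.777   0.7111]
shift mm [ 0.4386 -1.3884  1.9244]
turn -0.29919258928210013
```

View pics/w4.png

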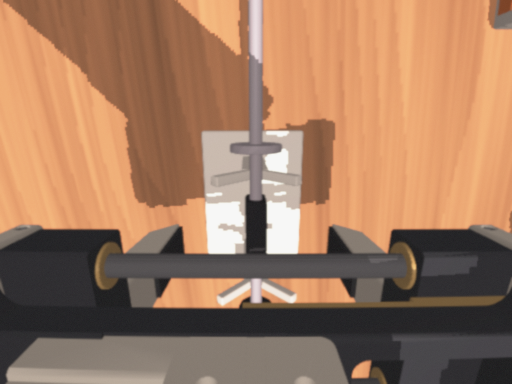

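View pics/s4.png

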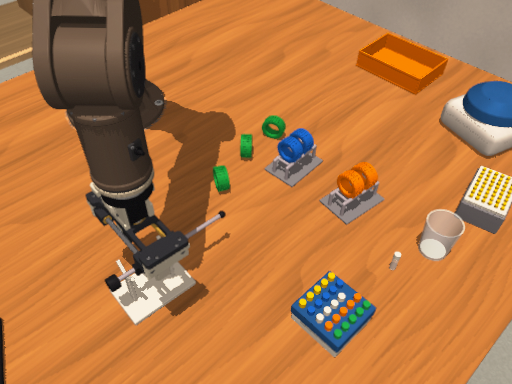

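The rod lies centred between the open fingers (grip at column 256, rows 195–255), and the jaws straddle it in the scene view. Close.

```bash
python3 -m inch '[[[0.5,0,-1,1,0],[0.9,0,0,0,0],[0.95,0,0,0,0],[0.95,0,0,0,0],[0.95,0,0,0,0]]]' 45; python3 to.py .509 -.263 .062 86.2
```

```text
clock: 6.1
position: [0.5123, -0.2656, 0.0678]
ee_rot: [2.27, 2.113, 0.031]
force: [0.9, 0.3, 0.2]
width: 0.609
pos [ 0.5123 -0.2656  0.0678] heading 85.87218711136995 tilt [ 0.0419 -0.0155 -0.999 ] F [0.8814 0.3284 0.2038] w 56.02788289060909 t 6.1 j [-0.0267  0.5208  0.5845  1.9159 -0.4113  0.7769  0.7112]
shift mm [ 2.4275 -3.6993  5.6161]
turn -0.3278128886300493
```

The held pose creeps by about 1 mm per row, upward, so I'll compensate while the jaws finish closing.

```bash
python3 -m inch '[[[0.95,2,-2,6,0],[0.95,0.5,-0.4,1,0],[0.95,0.5,-0.4,1,0],[0.95,0.5,-0.4,1,0],[0.95,0.5,-0.4,1,0],[0.95,0.5,-0.4,1,0]]]' 45; python3 to.py .509 -.263 .062 86.2
```

```text
clock: 6.7
position: [0.5113, -0.2613, 0.0568]
ee_rot: [2.267, 2.111, 0.034]
force: [1.8, 0.2, 14.0]
width: 0.146
pos [ 0.5113 -0.2613  0.0568] heading 85.89470405732165 tilt [ 0.0463 -0.0172 -0.9988] F [ 1.7659  0.1764 14.0365] w 13.38719536221342 t 6.7 j [-0.0259  0.529   0.5729  1.9361 -0.4249  0.744   0.7181]
shift mm [-1.9136 -1.9607 -5.2912]
turn -0.3052959426783559
```

```bash
python3 -m inch '[[[0.95,0,0,-4,0],[0.95,0,0,-15,0],[0.95,0,0,-25,0],[0.95,0,0,-25,0]]]' 45; python3 to.py .509 -.263 .062 86.2;python3 -c "
from h import *
snap('wrist','w5');snap('scene','s5')"
```

```text
clock: 7.1
position: [0.504, -0.2584, 0.1254]
ee_rot: [2.274, 2.116, 0.027]
force: [0.2, -0.3, -2.0]
width: 0.143
pos [ 0.504  -0.2584  0.1254] heading 85.86227330703865 tilt [ 0.0365 -0.014  -0.9992] F [ 0.1601 -0.3096 -2.0104] w 13.128558588280203 t 7.1 j [-0.0862  0.4353  0.643   1.8828 -0.3382  0.8911  0.6459]
shift mm [-3.5087  2.9001 63.5923]
turn -0.33772669296135405
```

View pics/w5.png

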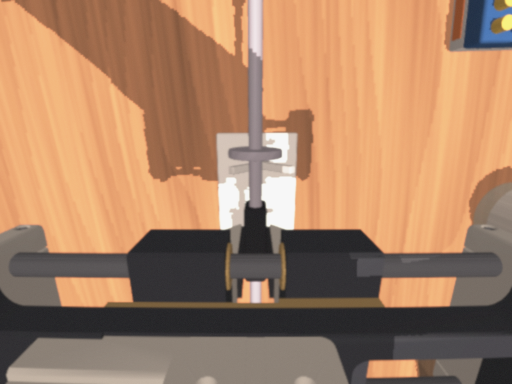

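View pics/s5.png

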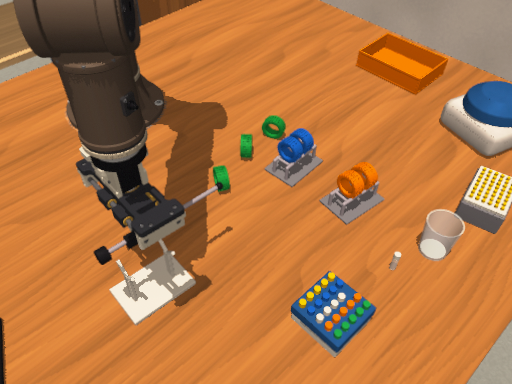

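```bash
python3 -c "
from h import *
t=snap('top','t5')
w=load('w5');s=load('s5')
cv2.imwrite('pics/z7.png',cv2.resize(t['frame'][160:230,260:410],None,fx=5,fy=5,interpolation=cv2.INTER_CUBIC))
cv2.imwrite('pics/z8.png',cv2.resize(s['frame'][170:270,90:240],None,fx=5,fy=5,interpolation=cv2.INTER_CUBIC))
K=np.array(w['intrinsics']);T=np.array(w['T_tool_cam'])
for uv in[(256,153.5),(256,204),(258,10),(257,60),(256.5,110)]:
    p=np.linalg.inv(K)@[*uv,1];v=T[:3,:3]@p;c=T[:3,3]
    print(uv,(c+v*(-.028-c[2])/v[2])*1000)
"
```

```text
(256, 153.5) [ 54.7133  -1.1821 -28.    ]
(256, 204) [ 23.7402  -1.144  -28.    ]
(258, 10) [128.0231  -0.2428 -28.    ]
(257, 60) [104.6286  -0.7056 -28.    ]
(256.5, 110) [ 79.03    -0.9304 -28.    ]
```

View pics/z7.png

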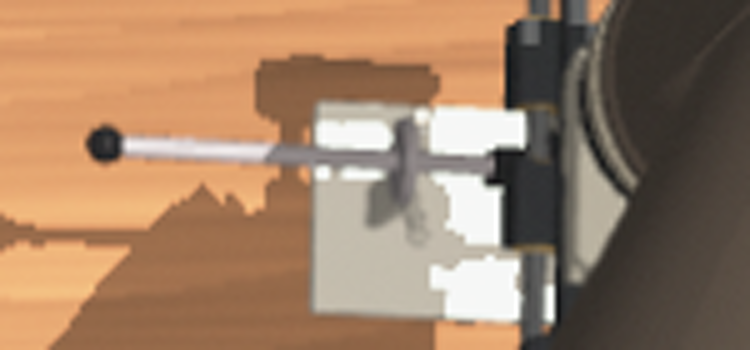

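View pics/z8.png

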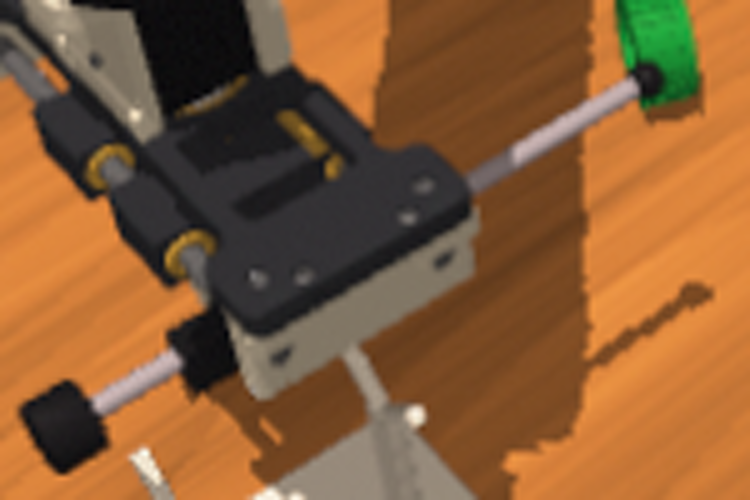

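```bash
python3 -c "
from h import *
t=load('t5');s=load('s5')
b,e=tri([(t,(260+104.5/5-.4,160+144.5/5-.4)),(s,(90+648.5/5-.4,170+79.5/5-.4))]);print('ball',b,e)
st=load('w5')['s'];M=R.from_rotvec(st['ee_rot']).as_matrix()
print('ball in tool',M.T@(b-st['position'])*1000)
d=onz(t,(260+404.5/5-.4,160+159.5/5-.4),b[2]);print('disc top@z',d,'in tool',M.T@(d-st['position'])*1000)
v=(b-d);print('heading',np.degrees(np.arctan2(v[1],v[0])),np.linalg.norm(v))
c=onz(s,(90+63.5/5-.4,170+426/5-.4),b[2]);print('weight scene',c,np.linalg.norm(b-c),np.degrees(np.arctan2(*(b-c)[1::-1])))
"
```

```text
ball [ 0.5165 -0.0962  0.1623] [np.float64(0.00028620795687059656), np.float64(0.00028620795687060415)]
ball in tool [162.2699   2.1372 -38.6636]
disc top@z [ 0.5094 -0.2032  0.1623] in tool [ 55.0504   2.7641 -37.4218]
heading 86.22187705865143 0.1072285239882711
weight scene [ 0.5002 -0.3263  0.1623] 0.23073478549704488 85.95071515955321
```

```bash
python3 to.py .483 -.065 .11 92.5;  python3 -m inch '[[[0.95,20,-4,0,-1],[0.95,38,-7,2,-2],[0.95,38,-6,4,-2],[0.95,38,-4,4,-2],[0.95,38,-3,4,0],[0.95,20,0,4,0]]]'; python3 to.py .483 -.065 .06 92.5
```

```text
pos [ 0.5058 -0.259   0.1261] heading 85.88723637780765 tilt [ 0.0412 -0.0151 -0.999 ] F [-0.6852 -0.6193 -3.0732] w 13.062529384468133 t 7.25 j [-0.0859  0.4343  0.6428  1.8822 -0.3399  0.8881  0.6474]
shift mm [192.0583 -37.1654  12.2377]
turn -6.612763622192347
clock: 7.85
position: [0.4775, -0.064, 0.0999]
ee_rot: [2.141, 2.248, 0.017]
force: [0.3, -0.9, -2.4]
width: 0.143
pos [ 0.4775 -0.064   0.0999] heading 92.75999031676345 tilt [ 0.0345 -0.0174 -0.9993] F [ 0.2855 -0.9108 -2.4025] w 13.15977397400271 t 7.85 j [-0.4727  0.3299  0.6114  2.1019 -0.2571  0.7462  0.3456]
shift mm [-0.4631  4.0927 40.0434]
turn 0.2599903167634494
```

```bash
cat > look.py <<'E'
import sys
from h import *
n=sys.argv[1]
t=snap('top','t'+n);s=snap('scene','s'+n)
a=cv2.resize(t['frame'][180:260,100:300],None,fx=4,fy=4,interpolation=cv2.INTER_CUBIC)
b=cv2.resize(s['frame'][110:220,180:340],None,fx=5,fy=5,interpolation=cv2.INTER_CUBIC)
cv2.imwrite('pics/tz'+n+'.png',a);cv2.imwrite('pics/sz'+n+'.png',b)
E
python3 look.py 6
```

```text
(no output)
```

View pics/tz6.png

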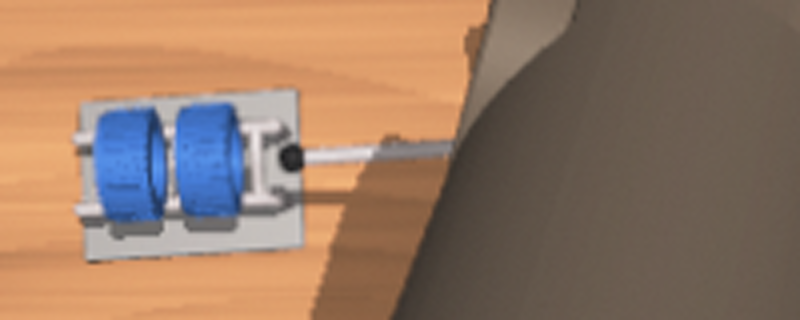

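View pics/sz6.png

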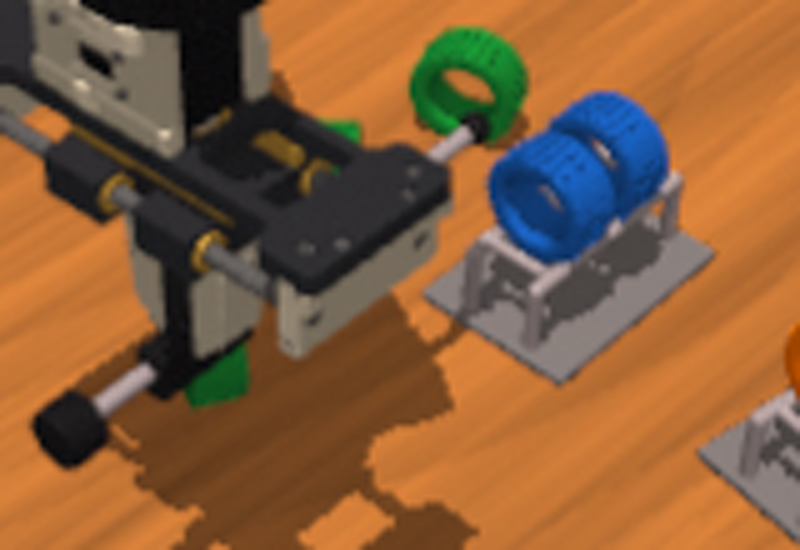

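```bash
python3 -c "
from h import *
t=load('t6');s=load('s6')
b,e=tri([(t,(100+291/4-.4,180+157.5/4-.4)),(s,(180+478/5-.4,110+127/5-.4))]);print('ball',b,e)
st=t['s'];M=R.from_rotvec(st['ee_rot']).as_matrix();print('in tool',M.T@(b-st['position'])*1000, st['position'])
a=cv2.imread('pics/tz6.png');c=cv2.imread('pics/sz6.png')
ax=np.array([-.0488,.9988,0])
for y in(-.013,.013,.027,.053):
    C=np.array([.4737,.147,.065])+ax*y
    th=np.linspace(0,2*np.pi,60)
    for r in(.018,.027):
        P=[C+r*(np.array([.9988,.0488,0])*np.cos(q)+np.array([0,0,1])*np.sin(q)) for q in th]
        A=np.array([(proj(t,p)-[100,180]+.4)*4 for p in P],np.int32);cv2.polylines(a,[A],1,(0,255,255))
        A=np.array([(proj(s,p)-[180,110]+.4)*5 for p in P],np.int32);cv2.polylines(c,[A],1,(0,255,255))
cv2.imwrite('pics/o1.png',np.vstack([a,c[:280]]))
"
```

```text
ball [0.4694 0.0994 0.1347] [np.float64(0.0008014431028161822), np.float64(0.0008014431028160731)]
in tool [162.9052   1.0814 -37.939 ] [ 0.4775 -0.064   0.0999]
```

View pics/o1.png

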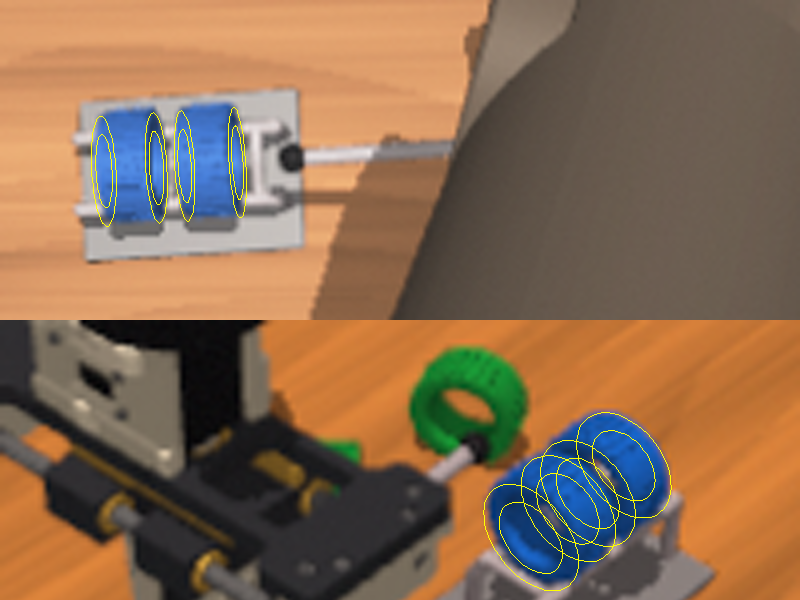

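The overlay fits the caps to about 1 px. In the same two cameras the ball needs about +8 mm in world x and −66 mm in z to lie on the hole axis.

```bash
python3 to.py .4855 -.064 .036 92.8; python3 -m inch '[[[0.95,0,1,12,0],[0.95,0,2,16,0],[0.95,0,1,16,0],[0.95,0,1,12,0],[0.95,0,1,4,0]]]'; python3 to.py .4855 -.064 .036 92.8
```

```text
pos [ 0.4776 -0.0636  0.0995] heading 92.90053770106901 tilt [ 0.0336 -0.0172 -0.9993] F [-0.177  -0.4769 -3.5715] w 13.200306831366225 t 7.95 j [-0.4725  0.331   0.6104  2.1013 -0.2576  0.7466  0.3475]
shift mm [ 0.3609  5.7498 63.7356]
turn 0.10053770106901538
clock: 8.45
position: [0.4846, -0.0677, 0.0344]
ee_rot: [2.143, 2.248, 0.012]
force: [0.0, -0.6, -2.4]
width: 0.143
pos [ 0.4846 -0.0677  0.0344] heading 92.72289309123077 tilt [ 0.0315 -0.0191 -0.9993] F [ 0.0363 -0.6321 -2.3758] w 13.123378077306064 t 8.45 j [-0.3844  0.4514  0.5285  2.1395 -0.3683  0.6037  0.4476]
shift mm [ 3.6188  1.1243 -1.6897]
turn -0.07710690876922399
```

```bash
python3 look.py 7; python3 -c "
from h import *
snap('wrist','w7')"
```

```text
(no output)
```

View pics/tz7.png

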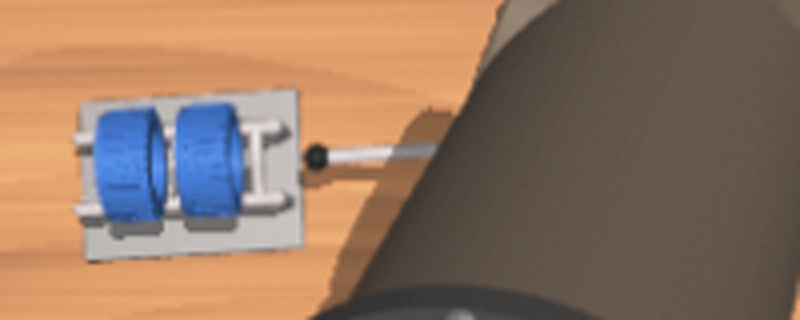

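View pics/sz7.png

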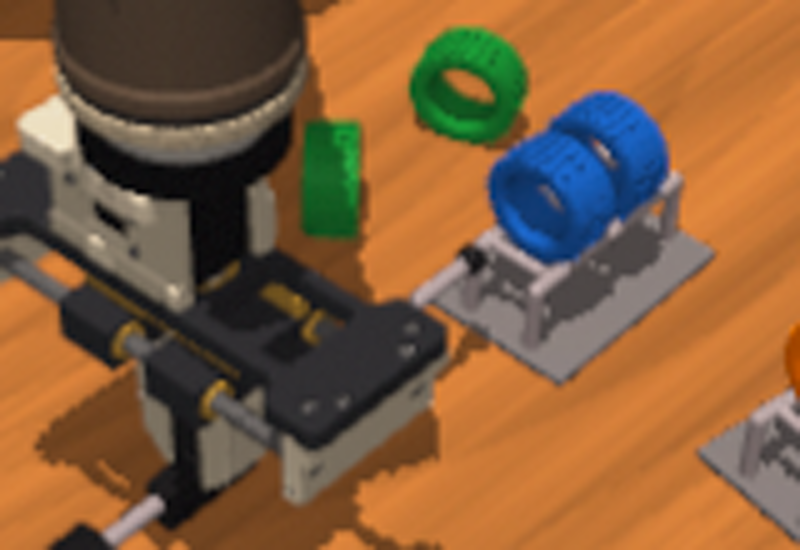

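View pics/w7.png

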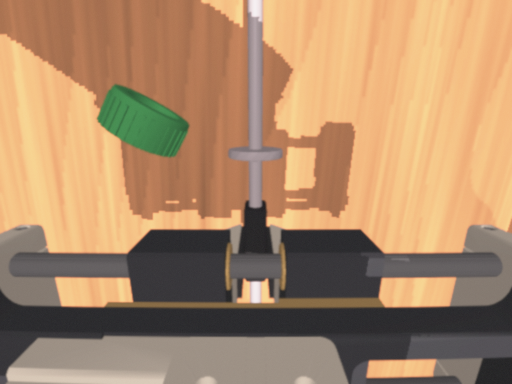

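```bash
python3 -c "
from h import *
t=load('t7');s=load('s7')
b,e=tri([(t,(100+316/4-.4,180+157/4-.4)),(s,(180+472/5-.4,110+258/5-.4))]);print('ball',b,e)
st=t['s'];M=R.from_rotvec(st['ee_rot']).as_matrix();print('in tool',M.T@(b-st['position'])*1000, st['position'])
p=onz(t,(100+430/4-.4,180+151/4-.4),b[2]);print(p,'prong heading',np.degrees(np.arctan2(*(b-p)[1::-1])))
print('axis x at ball',.475+(.147-b[1])*.0488)
w=load('w7');K=np.array(w['intrinsics']);T=np.array(w['T_tool_cam'])
"; python3 to.py
```

```text
ball [0.476  0.095  0.0678] [np.float64(0.00031478201245628746), np.float64(0.00031478201245642483)]
in tool [162.1638   0.2391 -36.7926] [ 0.4846 -0.0677  0.0344]
[0.4782 0.0396 0.0678] prong heading 92.2703147720464
axis x at ball 0.4775395841364531
pos [ 0.4854 -0.0674  0.0358] heading 92.75050078646184 tilt [ 0.0332 -0.0188 -0.9993] F [-0.6955 -0.5986 -2.361 ] w 13.341031933198074 t 8.6 j [-0.3861  0.449   0.5298  2.1381 -0.3668  0.6056  0.4461]
```

```bash
python3 -m inch '[[[0.95,12,0.3,-0.2,0],[0.95,14,0.3,-0.2,0],[0.95,10,0.3,-0.2,0]]]'; python3 to.py; python3 look.py 8
```

```text
clock: 8.9
position: [0.4857, -0.0307, 0.0373]
ee_rot: [2.144, 2.242, 0.018]
force: [-0.1, -0.2, -3.2]
width: 0.14
pos [ 0.4857 -0.0307  0.0373] heading 92.53972064620557 tilt [ 0.0362 -0.0186 -0.9992] F [-0.1386 -0.1878 -3.1755] w 12.870045096069186 t 8.9 j [-0.4722  0.4422  0.5392  2.1469 -0.3648  0.6027  0.3651]
```

View pics/sz8.png

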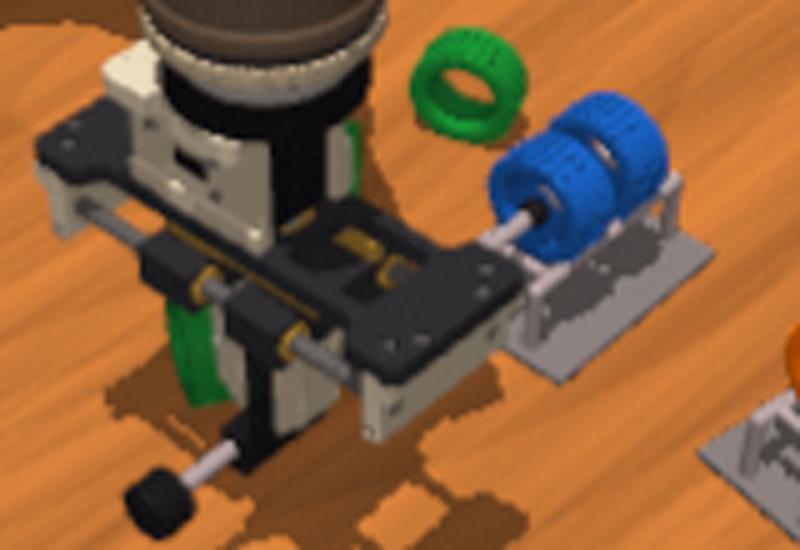

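View pics/tz8.png

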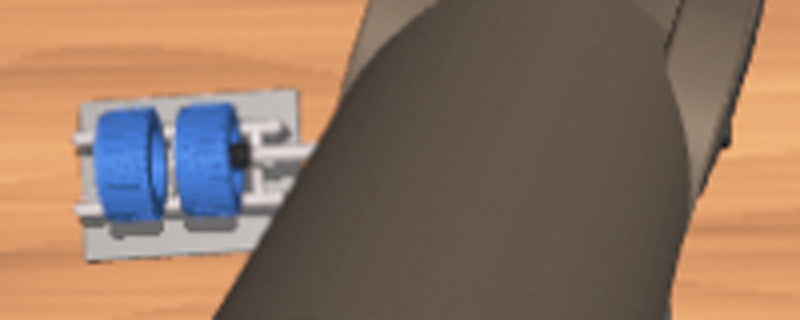

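The ball sits centred at cap 1's hole (scene zoom (537,212), predicted centre (535,212)). Continue.

```bash
python3 -m inch '[[[0.95,14,-1.2,0.5,-0.2],[0.95,15,-1,0.5,-0.2],[0.95,14,-1,0.5,0]]]'; python3 to.py; python3 look.py 9
```

```text
clock: 9.3
position: [0.4814, 0.0122, 0.0359]
ee_rot: [2.134, 2.249, 0.02]
force: [-0.9, -0.4, -2.5]
width: 0.141
pos [0.4814 0.0122 0.0359] heading 92.9806006188284 tilt [ 0.039  -0.0191 -0.9991] F [-0.8769 -0.3722 -2.4522] w 12.948303259891077 t 9.3 j [-0.5699  0.4384  0.5435  2.1612 -0.3633  0.5913  0.2808]
```

View pics/sz9.png

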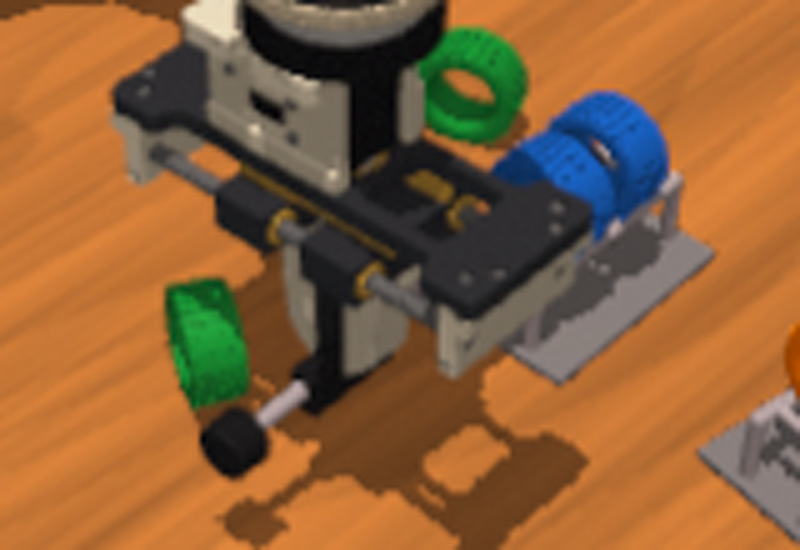

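View pics/tz9.png

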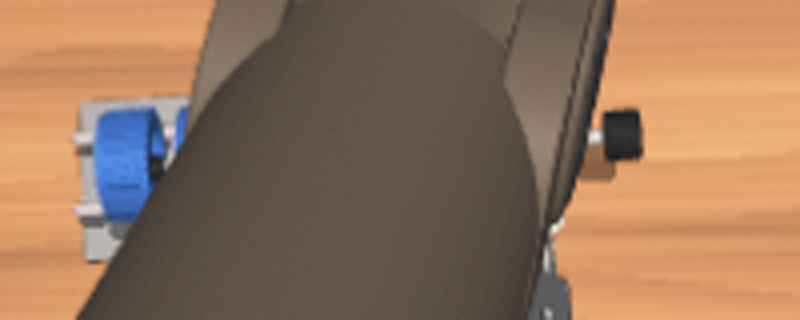

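```bash
python3 -m inch '[[[0.95,15,-0.6,0.3,0],[0.95,16,-0.6,0.4,0],[0.95,16,-0.6,0.4,0]]]'; python3 to.py; python3 look.py 10; python3 -c "
from h import *
snap('wrist','w10')"
```

```text
clock: 9.7
position: [0.478, 0.0574, 0.0346]
ee_rot: [2.134, 2.246, 0.021]
force: [-0.2, 0.4, -2.7]
width: 0.142
pos [0.478  0.0574 0.0346] heading 92.88768881452033 tilt [ 0.0409 -0.02   -0.999 ] F [-0.1911  0.4205 -2.6542] w 13.108913475282641 t 9.7 j [-0.6728  0.4424  0.5508  2.1627 -0.3647  0.5885  0.1842]
```

View pics/w10.png

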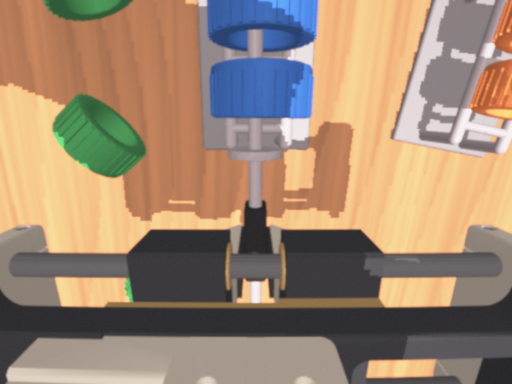

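View pics/sz10.png

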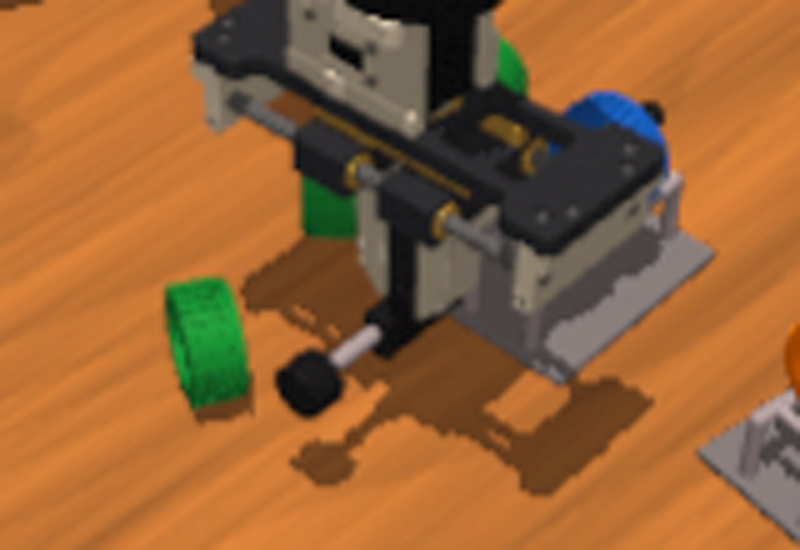

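Prong is through both caps: in the wrist view the disc is at (256,153), cap 1 at (262,88), cap 2 at (262,20), and the bar shows between the caps. In the scene view the ball emerges beyond cap 2. I'll nudge in 4 mm and lift gently.

```bash
python3 -m inch '[[[0.95,4,1,0.3,0],[0.95,0,0.5,-2,0],[0.95,0,0,-6,0],[0.95,0,0,-7,0],[0.95,0,0,-8,0],[0.95,0,0,-10,0],[0.95,0,0,-12,0],[0.95,0,0,-10,0]]]'; python3 to.py; python3 look.py 11; python3 -c "
from h import *
snap('wrist','w11')"
```

```text
clock: 10.65
position: [0.4768, 0.0585, 0.0935]
ee_rot: [2.137, 2.242, 0.018]
force: [-0.2, -0.4, -3.1]
width: 0.144
pos [0.4768 0.0585 0.0935] heading 92.70165012480375 tilt [ 0.0401 -0.0219 -0.999 ] F [-0.226  -0.3681 -3.1316] w 13.271664098533861 t 10.65 j [-0.7584  0.3431  0.6379  2.1135 -0.2629  0.729   0.0899]
```

View pics/w11.png

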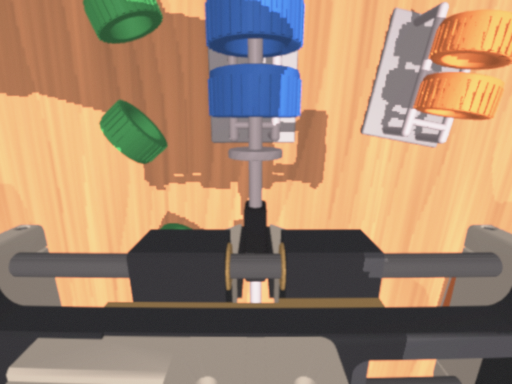

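View pics/s11.png

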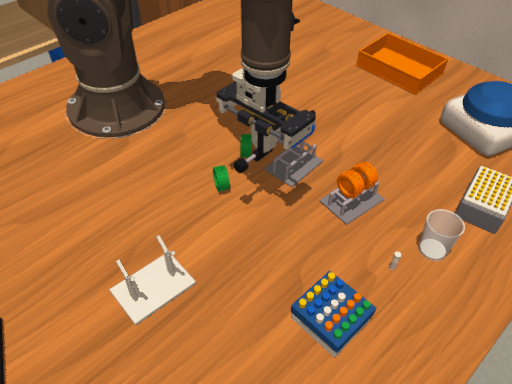

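Both caps hang on the prong (wrist view: caps at (254,90) and (254,25), rack empty below). Carry back.

```bash
python3 to.py .511 -.21 .125 86; python3 -m inch '[[[0.95,-4,0,-12,0],[0.95,-10,1,-10,0.5],[0.95,-20,2,-6,1],[0.95,-26,2,0,1],[0.95,-28,1,0,1],[0.95,-28,1,0,1],[0.95,-28,1,0,1],[0.95,-28,0,0,1],[0.95,-28,0,0,0],[0.95,-26,0,0,0],[0.95,-18,0,0,0],[0.95,-8,0,0,0]]]'; python3 to.py .511 -.2613 .125 86
```

```text
pos [0.4772 0.0589 0.0931] heading 92.7354865622552 tilt [ 0.0411 -0.0212 -0.9989] F [-0.5951  0.4457 -3.0775] w 13.317449188076388 t 10.8 j [-0.7578  0.3438  0.6369  2.1139 -0.2645  0.7268  0.0913]
shift mm [-270.887    21.8925  -24.7741]
turn 6.735486562255204
clock: 12.0
position: [0.4754, -0.2098, 0.1345]
ee_rot: [2.269, 2.104, 0.022]
force: [0.2, 0.3, -3.2]
width: 0.145
pos [ 0.4754 -0.2098  0.1345] heading 85.65587170946864 tilt [ 0.0421 -0.0245 -0.9988] F [ 0.2159  0.3171 -3.1969] w 13.345446414336484 t 12.0 j [-0.2513  0.3503  0.7255  1.9944 -0.3011  0.8534  0.5581]
shift mm [-48.4344  38.9292  12.211 ]
turn -0.3441282905313585
```

```bash
python3 -m inch '[[[0.95,-8,7,0,0],[0.95,-14,10,0,0],[0.95,-14,10,0,0],[0.95,-10,8,0,0],[0.95,-3,3,0,0]]]'; python3 to.py .511 -.2613 .125 86;  python3 -c "
from h import *
t=snap('top','t12');s=snap('scene','s12');snap('wrist','w12')
cv2.imwrite('pics/tz12.png',cv2.resize(t['frame'][160:230,260:410],None,fx=5,fy=5,interpolation=cv2.INTER_CUBIC))
cv2.imwrite('pics/sz12.png',cv2.resize(s['frame'][160:330,80:240],None,fx=3.5,fy=3.5,interpolation=cv2.INTER_CUBIC))"
```

```text
clock: 12.5
position: [0.5117, -0.2629, 0.1379]
ee_rot: [2.269, 2.107, 0.024]
force: [0.5, 0.0, -2.5]
width: 0.139
pos [ 0.5117 -0.2629  0.1379] heading 85.71176284284029 tilt [ 0.0418 -0.0226 -0.9989] F [ 0.4593  0.0249 -2.5058] w 12.82225489498883 t 12.5 j [-0.126   0.44    0.7017  1.8588 -0.3545  0.9194  0.6595]
shift mm [ 1.798  -1.3613 12.8249]
turn -0.2882371571597133
```

View pics/w12.png

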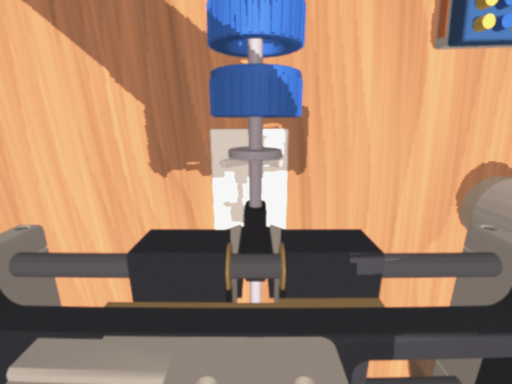

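View pics/tz12.png

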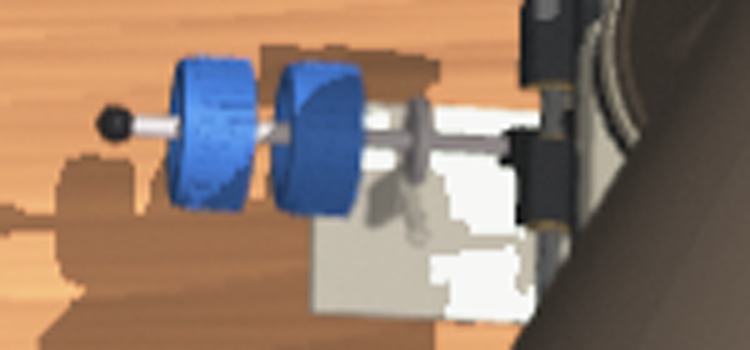

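View pics/sz12.png

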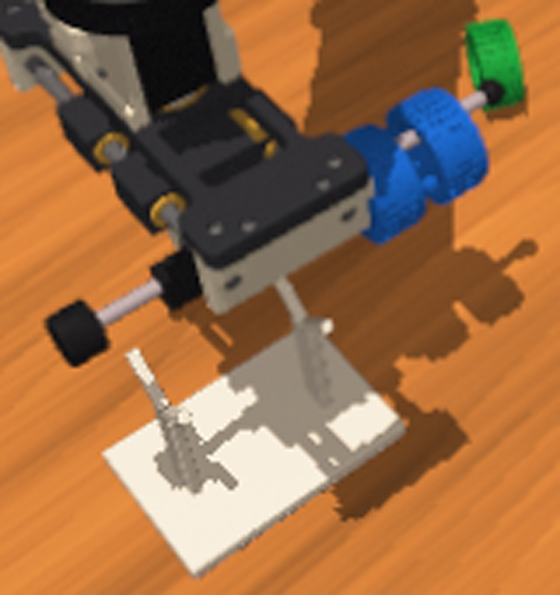

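```bash
python3 to.py .511 -.261 .085 86; python3 -m inch '[[[0.95,1,-1,10,0],[0.95,1,-1,18,0],[0.95,0,-1,16,-0.2],[0.95,0,0,8,0]]]'; python3 to.py .511 -.261 .0575 86
```

```text
pos [ 0.5107 -0.2616  0.1376] heading 85.7345185245894 tilt [ 0.0409 -0.0216 -0.9989] F [-0.3885  0.2494 -2.9927] w 13.318695324603144 t 12.65 j [-0.1275  0.4387  0.7015  1.8615 -0.354   0.919   0.6587]
shift mm [ 1.5642 -1.9305 52.4958]
turn -0.26548147541059564
clock: 13.05
position: [0.5095, -0.2568, 0.0829]
ee_rot: [2.264, 2.116, 0.027]
force: [-0.2, 0.6, -2.4]
width: 0.144
pos [ 0.5095 -0.2568  0.0829] heading 86.11848279790887 tilt [ 0.0416 -0.0194 -0.9989] F [-0.2274  0.614  -2.4162] w 13.211215040073139 t 13.05 j [-0.0905  0.5011  0.6492  1.9232 -0.4187  0.8041  0.7148]
shift mm [-3.7129  0.6965 25.5144]
turn 0.11848279790886806
```

```bash
python3 -m inch '[[[0.95,-3,0.5,8,0],[0.95,-1,0,8,0],[0.95,-1,0,6,0]]]'; python3 to.py .511 -.261 .0575 86
```

```text
clock: 13.35
position: [0.5102, -0.2611, 0.059]
ee_rot: [2.264, 2.118, 0.027]
force: [0.1, 0.2, -3.1]
width: 0.143
pos [ 0.5102 -0.2611  0.059 ] heading 86.18606703620507 tilt [ 0.0407 -0.0184 -0.999 ] F [ 0.0941  0.1827 -3.1348] w 13.156689713508024 t 13.35 j [-0.0596  0.5371  0.6212  1.935  -0.4505  0.7612  0.7484]
shift mm [0.1762 0.6918 1.4929]
turn 0.18606703620507403
```

Not yet bearing on the forks (force still −3 N). Lower a few mm until contact.

```bash
python3 -m inch '[[[0.95,0,0,2.5,0]]]'; python3 to.py .511 -.261 .0575 86;  python3 -c "
from h import *
t=snap('top','t13');s=snap('scene','s13');snap('wrist','w13')
cv2.imwrite('pics/sz13.png',cv2.resize(s['frame'][180:330,80:240],None,fx=4,fy=4,interpolation=cv2.INTER_CUBIC))"
```

```text
clock: 13.45
position: [0.5113, -0.2617, 0.0567]
ee_rot: [2.263, 2.117, 0.028]
force: [-4.7, 4.1, 23.4]
width: 0.145
pos [ 0.5113 -0.2617  0.0567] heading 86.17164459252822 tilt [ 0.0423 -0.0189 -0.9989] F [-4.673   4.1356 23.4239] w 13.366015479650239 t 13.45 j [-0.0566  0.5408  0.618   1.9355 -0.4546  0.7556  0.7515]
shift mm [ 0.6311 -0.2918 -0.8663]
turn 0.1716445925282244
```

View pics/sz13.png

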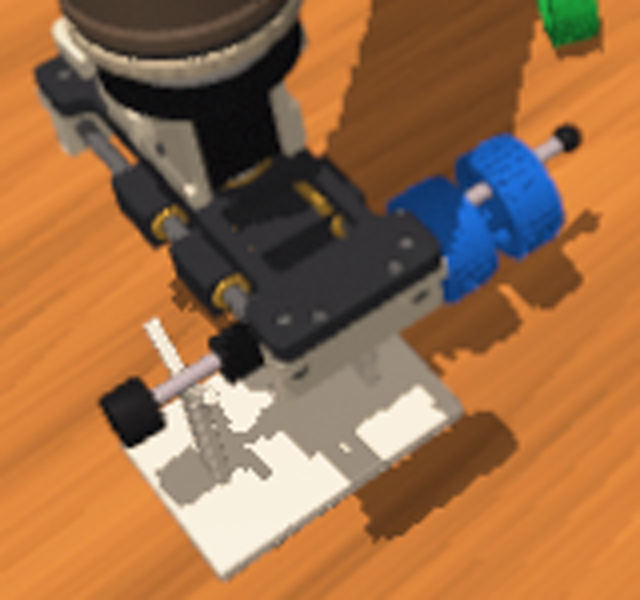

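View pics/w13.png

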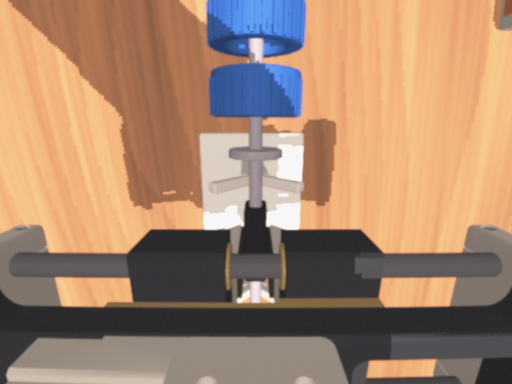

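The rod bears on the forks (23 N, TCP height 56.7 mm, the same as at the grasp). In the wrist view it sits centred in the front V at about (256,185). Release.

```bash
python3 -m inch '[[[0.85,0,0,-0.3,0],[0.6,0,0,0.5,0],[0.2,0.3,-0.3,0.7,0],[0,0.3,-0.3,0.7,0],[0,0.4,-0.4,0.8,0],[0,0.4,-0.4,0.8,0],[0,0.4,-0.4,0.8,0],[0,0.4,-0.4,0.8,0]]]'; python3 to.py .511 -.261 .0575 86; python3 -c "
from h import *
snap('wrist','w14')"
```

```text
clock: 14.4
position: [0.5095, -0.2598, 0.0525]
ee_rot: [2.262, 2.116, 0.029]
force: [-0.2, -0.4, -0.1]
width: 0.708
pos [ 0.5095 -0.2598  0.0525] heading 86.16255308502542 tilt [ 0.0436 -0.0197 -0.9989] F [-0.232  -0.3634 -0.1431] w 65.10681609660169 t 14.4 j [-0.0567  0.5423  0.6137  1.9461 -0.4595  0.7419  0.7545]
shift mm [-1.2176  1.7535 -4.8738]
turn 0.1625530850254222
```

View pics/w14.png

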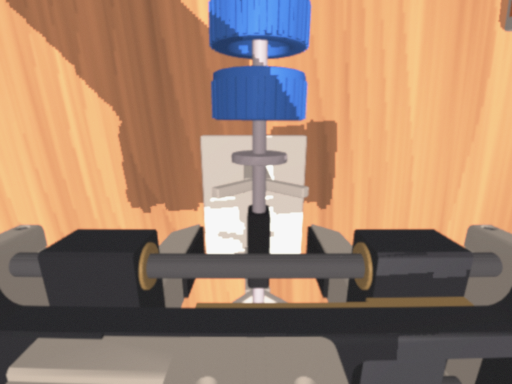

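The rod stays in the forks with both caps on. Retreat straight up.

```bash
python3 -m inch '[[[0,0,0.5,-5,0],[0,0,0.8,-15,0],[0,0,0.8,-20,0],[0,0,1,-25,0],[0,0,1,-30,0],[0,0,0,-30,0],[0,-40,0,-15,0],[0,-40,-20,-10,0],[0,-30,-30,0,0],[0,0,-30,0,0]]]'; python3 to.py; python3 -c "
from h import *
t=snap('top','t15');s=snap('scene','s15');snap('wrist','w15')
cv2.imwrite('pics/tz15.png',cv2.resize(t['frame'][160:240,260:410],None,fx=5,fy=5,interpolation=cv2.INTER_CUBIC))
cv2.imwrite('pics/sz15.png',cv2.resize(s['frame'][190:330,80:240],None,fx=4,fy=4,interpolation=cv2.INTER_CUBIC))"
```

```text
clock: 15.45
position: [0.4225, -0.3633, 0.2099]
ee_rot: [2.249, 2.125, 0.026]
force: [-1.3, -0.0, -0.1]
width: 1.001
pos [ 0.4225 -0.3633  0.2099] heading 86.73618515387751 tilt [ 0.0447 -0.0227 -0.9987] F [-1.3479 -0.037  -0.0569] w 92.11787146019196 t 15.45 j [ 0.0414  0.3302  0.7685  1.8121 -0.2795  1.0558  0.8546]
```

View pics/tz15.png

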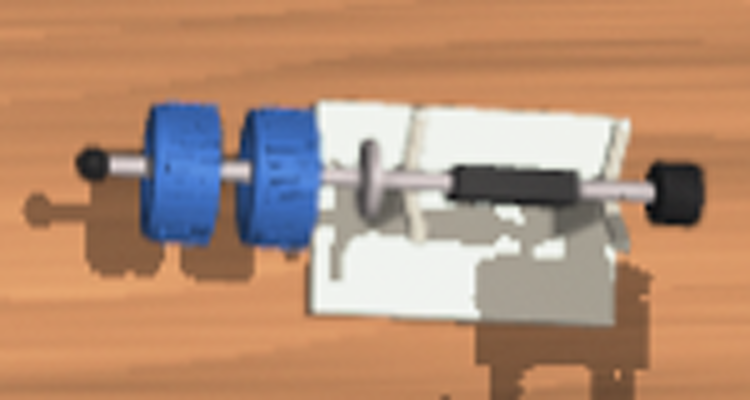

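View pics/sz15.png

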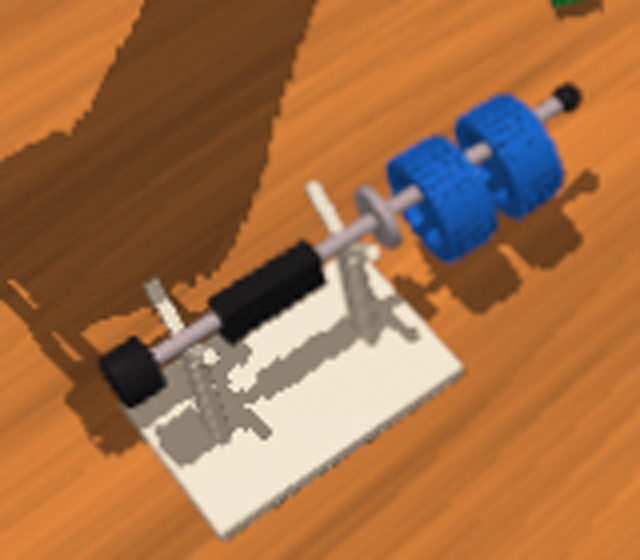

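View pics/w15.png

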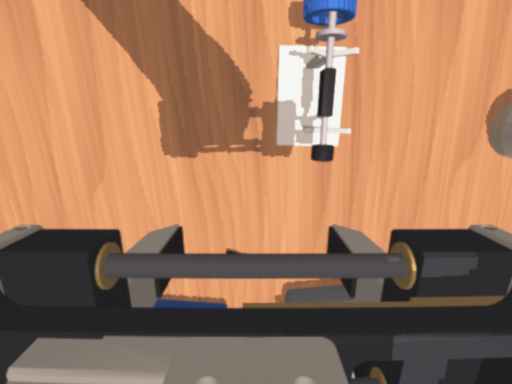

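```bash
python3 -c "
from h import *
t=load('t15');s=load('s15')
T=lambda X,Y:(260+X/5-.4,160+Y/5-.4)
S=lambda X,Y:(80+X/4-.4,190+Y/4-.4)
for n,a,b in(('ball',T(92,164),S(568,97)),('disc',T(370,180),S(379,217)),('weight',T(675,194),S(132,372))):print(n,*tri([(t,a),(s,b)]))
"
python3 -m inch '[[[0,0,0,0,0],[0,0,0,0,0]]]' >/dev/null; python3 -c "
from h import *
a=load('s15')['frame'];b=snap('scene','s16')['frame'];c=cv2.absdiff(a,b)[190:330,80:240];print(c.max(),(c>20).sum())
workorder.sign_off()"
```

```text
ball [ 0.5212 -0.0983  0.0897] [np.float64(0.0003174174352247117), np.float64(0.000317417435224736)]
disc [ 0.5134 -0.2056  0.0891] [np.float64(0.00017251538024894825), np.float64(0.00017251538024903577)]
weight [ 0.5053 -0.3274  0.0894] [np.float64(0.0005375178702322277), np.float64(0.0005375178702323973)]
101 2308
the job is handed in; nothing more can be done
```

I took the rod from its stand, threaded its prong through both blue caps in the rack, and lifted the two off together. I then laid the rod back in both forks, let go and backed the arm away. The job was handed in at about 16 s on the robot's clock, well inside the 61 s limit. Sign-off gives no verdict.

**Last checks:**
- **Rod position:** the ball, disc and weight triangulate to within about 1 mm of where they were before I started. The rod is level.
- **Caps:** both hang on the prong between the disc and the ball in the top and scene views.
- **Gripper:** it is fully open and about 0.13 m away from the rod. The wrist force is near zero.

**Checks that disagreed or were not clean:**
- **Rod height:** the top and scene cameras put the rod about 90 mm up, against 85 mm in the text. They showed the same offset before and after, so I treated it as calibration bias.
- **Tool drift:** the tool tilted by about 2.5° over the run, which I could not correct. It mostly rolled the rod about its own axis, and the rod still seated level.
- **Stillness not confirmed:** my last frame-to-frame comparison around the stand showed changes in about 2,300 pixel values. The arm's moving shadow probably caused this, but I did not view that last frame before handing in. No image comparison shows the caps at rest.

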